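Tap the tilted melting bowl level into the seat of its warmer and switch it on

ROBOT

A 6-joint arm with a two-finger parallel gripper is mounted at the origin on a cart in front of the work surface, level with it; the furniture and walls round the work are solid. World frame = base frame: x ahead of the robot, y to its left, z up, the work surface at z = 0. Lengths are in mm, angles in rad, forces in N, time in s.
With the tool pointing down it reaches from about 350 to 975 mm from the base axis. Payload 7.1 kg.
Tool frame: the origin (TCP) lies midway between the tips of the shut fingers; the grasp point (between the pads) lies 19 mm behind it (ctrl.grip_depth is the distance from the TCP to the grasp point, in mm); z points along the fingers, y is the line along which they close (so a half turn about z gives the same grasp; the last joint's range is limited). The gripper opens to 88 mm and grips with 3 to 60 N. Pads are 20 mm wide; open, the fingers measure 115 mm over their backs; the gripper's body (75 mm by 178 mm) begins 61 mm behind the grasp point.
Start: joints at [1.285, 0.423, 1.63, -0, 1.089, -0.019], TCP at [164.747, 602.879, 222.675] pointing down, gripper open.
Joint ranges: [-3, 3], [-0.9, 2.11], [0.09, 2.58], [-1.31, 4.45], [0.11, 2.69], [-2.54, 2.54]. Speed limits (rad/s): [2.39, 2.39, 3.01, 3.14, 3.14, 3.14].

INTERFACE

Orientations are given as a rotation vector (axis times angle).
In Python, from workcell import ctrl, cams gives the robot as it stands.
- The arm moves only by the tool move_arm, never from a script. Its argument "steps" is a list of rows, each a list of 3 entries, a list of its own where there are three numbers: the shift along the tool's x, y, z in units of 25 mm (1.0 is 25 mm), then the turn about the tool's z in units of 5 degrees (1.0 is 5 degrees), then the closure, from 0 (fully open) to 1 (shut). A call has 1 to 20 rows; each row shifts and turns the commanded pose from where the row before left it, along the tool's axes as they then stand; what a row does not reach is not made up. A row lasts 1/12 s, in which the tool goes at most 41.7 mm and 7.16 degrees, less where a joint would pass 70% of its speed; a pose out of reach is approached as far as the arm can. A call is refused whole if a number of a shift passes 1 or a number of a turn 1, either way. A call with a gripper value outside its range is refused whole. The fingers move at their own pace and stop on an object; the grip force is fixed at half the most. Time passes only in rows, so rows that do not move let the fingers close. It gives the time, the measured TCP pose, the force, the opening and the grip force at its end, in the units of the state.
- ctrl.get_obs(): the state, without advancing time (a new reading comes with each control period).
- cams.get_image(name): name is "side" or "top"; returns a dict with "image" (480x640x3 uint8, red, green, blue), "camera_matrix" (3x3 intrinsics, pixels), "xyz" and "rotation" of the camera in the world. Camera axes: x right, y down, z forward; pixel columns grow to the right and rows downward; lengths in mm; the calibration is good to about 2 mm. A picture is of the moment at which its call begins. There is no depth.
- ctrl.close_job(): hands the job in; it is judged then, once.
Trained networks look in the newest picture that a camera, given by its name, has taken for a name from the list of things; names that differ only in an ending like _2 or _b are one class to them, and where a whole thing is asked for, a point or a joint stands for the part that bears it (a point fixed in the world has none). Each returns a list of dicts, best first, with "p" (0 to 1); they miss things now and then, are a little off and sometimes report something else, mostly with a low value. They report only what shows in the picture. A call takes as long as a camera call. They do not tell look-alikes from the thing itself.
- cams.boxes_of(camera, thing): "rect" ([centre column, centre row, width, height] in pixels, round what is visible of it).
- cams.cut_out(camera, thing): "pixels" (480x640 bool, what is visible of it) and "rect" ([centre column, centre row, width, height] in pixels, round what is visible of it).
The state is a dict: "t": time; "qpos": joint angles; "qvel": joint speeds; "joint_torque": joint torques, N m; "ee_pos": TCP position; "orientation": TCP orientation; "ft_force": force on the tool from outside, world axes, zero at the start; "moment": the same for the moment, N m; "width": finger opening in mm; "grasp_force": force on a finger pad.
Only numpy, scipy, OpenCV 4.12 (cv2) and the standard library are available. Lean on these libraries where they do the work, as an engineer would, in place of code of your own. Each camera call takes 0.05 s, during which the arm holds its last target. There are 200 camera calls.

TASK

The small bowl was set down askew on the melting warmer, one side of its foot up on the lip of the hot plate. With light touches of the fingertips (do not grip, lift or carry it) nudge it to the middle until its foot drops into the round seat and it stands level, without making it lean much farther than it does now, pushing it off the plate or bumping it hard; then press the button on the warmer's front ledge right down and let it go. Leave the soap bars, the salve pot and the little bottle where they stand.

Things in the scene. Friction and masses are not known exactly. Their poses are not given: they have to be found in the camera images.
- bowl: Small green bowl, 0.10 to 0.18 kg, loose, leaning about 7 degrees on the hot plate, its foot 11 to 24 mm off the seat's centre on the button's side. 48 mm high; outside it is 45 mm across at the flat foot, 61 at 10 mm height, 81 at 21 mm, 99 at the rim. Its foot slides on the polished plate (friction 0.3 to 0.4); pushed high or fast it tips. Origin: centre of the foot's underside, z up.
- bowl_floor (a point): Centre of the floor inside the bowl, 10 mm above the foot's underside, z up. Inside, the bowl is 38 mm across at the floor, 71 mm at 21 mm above the foot and about 92 mm at the rim, so closed fingertips fit inside and can push its wall outwards.
- seat (a point): Centre of the floor of the round seat in the hot plate; z up, x from the button towards the seat. The seat is a recess 58 mm across, 3 mm deep, in a polished metal plate 82 mm across that stands 17 mm above the warmer's housing. Its floor is 50 mm above the table, the lip round it 53 mm. The bowl's foot fits with about 4 mm of play all round; its origin then lies at this point.
- power_top (a point): Middle of the top face of the grey round push button, 28 mm across, on the lower front ledge of the warmer, 107 mm from the seat's centre on the robot's side. It stands 37 mm above the table, 10 mm above its black bezel. The white warmer is fixed to the table, 200 mm deep and 126 mm wide; the ledge is 26 mm high, the housing behind it 36 mm.
- power (a joint): Travel of the push button in m, 0 up, 0.006 fully down; pressed straight down it needs about 5 N at the bottom and springs back.
- salve_pot: Low round salve pot with lid, 65 mm across, 29 mm high, loose bystander left of the warmer. Origin: centre of its underside.
- small_bottle: Little bottle with a tall black cap, 31 mm wide, 79 mm high, loose bystander left of the warmer. Origin: centre of its underside.
- soap_a: Soap bar 42x63x26 mm, loose bystander right of the warmer. Origin: centre of its underside.
- soap_b: Soap bar 42x63x25 mm, loose bystander behind and to the right of the warmer. Origin: centre of its underside.
- soap_c: Soap bar 43x63x25 mm, loose bystander to the right of the warmer's front. Origin: centre of its underside.
Not all that is in view belongs to the job. What is shaped like the bowl but black is not meant.

How it is judged (in metres and radians):
On the way, in this order (a step that is already met when the one before it is completed fails the run):
1. the bowl's foot has dropped into the seat and it stands level and still (horizontal distance between bowl and seat below 0.006 m and angle between bowl's own z axis and vertical below 0.035 rad and z of bowl in the frame of seat between -0.003 and 0.0015 m and linear speed of bowl below 0.02 m/s and angular speed of bowl below 0.3 rad/s), for 0.2 s.
2. the power button is pressed right down (value of joint power above 0.0045 m), for 0.05 s.
At the end, for the whole second after the job is handed in: The bowl stands level (within 2 degrees) and at rest in the seat, within 6 mm of its centre with the foot on the seat's floor, and the button has been pressed and has sprung back (all of step 1 and value of joint power below 0.0015 m); the robot touches nothing.
It fails at once if the bowl is rocked up or tipped over (leans more than about 15 degrees) or is pushed off the hot plate (angle between bowl's own z axis and vertical above 0.27 rad or z of bowl in the frame of seat below -0.006 m or horizontal distance between bowl and seat above 0.045 m).
It fails at once if the bowl is lifted or carried (z of bowl in the frame of seat above 0.018 m).
It fails at once if the bowl is bumped or squeezed with more than 10 N (contact force between the fingers and bowl above 10 N).
It fails at once if the warmer is switched on while the bowl is still askew (value of joint power above 0.0045 m and (horizontal distance between bowl and seat above 0.009 m or angle between bowl's own z axis and vertical above 0.05 rad)).
It fails at once if a soap bar, the salve pot or the little bottle is pushed away (distance of any of salve_pot, small_bottle, soap_a, soap_b, soap_c from where it was at the start of the episode above 0.02 m).
It also fails if it takes over 48 s, if anything falls off the work surface, if the arm or the gripper's body presses on something with over 40 N, if the wrist force passes 120 N, or if a joint passes its speed limit or range.

## Working session

There is one attempt and no reset: what is moved stays moved. The work goes in short steps, Python scripts to look and compute and a tool call to move; the robot and the scene stay as the last step left them, time stands still between calls to the robot, and variables do not carry over. Pictures are saved under pics/ and viewed, at most 10 in all, crops included, and the job is handed in when it is done.

Besides the shell and the picture viewer there is one more tool, called after "Request:" as a command line: name --argument value ..., lists and objects as JSON in quotes. move_arm: Moves the arm, as the interface text tells. Its arguments: {"type":"object","properties":{"steps":{"type":"array"}},"required":["steps"]}

```bash
mkdir -p pics; cat > h.py <<'E'
import numpy as np, cv2
from workcell import ctrl, cams
def ray(im,u,v):
    K=np.array(im["camera_matrix"]);R=np.array(im["rotation"])
    if R.ndim==1: R=cv2.Rodrigues(R)[0]
    return R@np.linalg.inv(K)@[u,v,1]
def at(im,u,v,z):
    d=ray(im,u,v);o=np.array(im["xyz"]);return o+d*(z-o[2])/d[2]
def proj(im,p):
    K=np.array(im["camera_matrix"]);R=np.array(im["rotation"])
    if R.ndim==1: R=cv2.Rodrigues(R)[0]
    q=K@(R.T@(np.array(p)-im["xyz"]));return q[:2]/q[2]
def snap(c,name=None):
    im=cams.get_image(c)
    if name: cv2.imwrite("pics/"+name,im["image"][:,:,::-1])
    return im
E
python3 - <<'E'
from h import *
for c in("top","side"):
    im=snap(c,c+"0.png");print(c,im["xyz"],np.round(im["rotation"],3).tolist(),np.array(im["camera_matrix"]).tolist())
    for n in("bowl","seat","power_top","power","salve_pot","small_bottle","soap_a"):
        try:print(n,[(round(b["p"],2),np.round(b["rect"]).tolist()) for b in cams.boxes_of(c,n)])
        except Exception as e:print(n,e)
o=ctrl.get_obs();print({k:np.round(v,3).tolist() for k,v in o.items()})
E
```

```text
top [ 427.84425111   35.51227711 1093.3359794 ] [-2.2, 2.135, -0.188] [[541.2115069122373, 0.0, 317.49336203504157], [0.0, 541.2115069122373, 240.09155267152016], [0.0, 0.0, 1.0]]
bowl [(0.83, [409.0, 314.0, 52.0, 53.0]), (0.64, [284.0, 248.0, 57.0, 49.0]), (0.28, [356.0, 221.0, 31.0, 32.0])]
seat [(0.94, [286.0, 264.0, 81.0, 112.0])]
power_top [(0.69, [280.0, 302.0, 14.0, 12.0])]
power [(0.49, [280.0, 299.0, 13.0, 10.0])]
salve_pot [(0.67, [225.0, 280.0, 36.0, 36.0])]
small_bottle [(0.52, [241.0, 226.0, 19.0, 16.0])]
soap_a [(0.87, [356.0, 222.0, 32.0, 35.0]), (0.76, [344.0, 306.0, 28.0, 35.0]), (0.61, [356.0, 256.0, 36.0, 33.0])]
side [368.12598888 661.80863502 589.54438103] [-0.42, 2.664, -1.322] [[452.4271109415918, 0.0, 312.53491173718453], [0.0, 452.4271109415918, 244.10210241692968], [0.0, 0.0, 1.0]]
bowl [(0.91, [405.0, 223.0, 48.0, 36.0]), (0.82, [318.0, 259.0, 53.0, 44.0]), (0.59, [332.0, 296.0, 120.0, 72.0])]
seat [(0.7, [332.0, 296.0, 122.0, 73.0])]
power_top [(0.44, [367.0, 293.0, 18.0, 16.0])]
power [(0.57, [370.0, 294.0, 15.0, 14.0])]
salve_pot [(0.91, [329.0, 344.0, 40.0, 38.0])]
small_bottle [(0.84, [272.0, 309.0, 18.0, 45.0]), (0.65, [338.0, 244.0, 28.0, 25.0])]
soap_a [(0.7, [384.0, 263.0, 36.0, 22.0]), (0.57, [305.0, 237.0, 31.0, 19.0])]
{'t': 0.8, 'qpos': [1.285, 0.423, 1.63, -0.0, 1.089, -0.019], 'qvel': [0.001, 0.0, 0.001, -0.0, -0.0, -0.0], 'joint_torque': [-0.0, -54.45, -27.405, 0.064, 0.016, 0.0], 'ee_pos': [164.772, 602.884, 222.695], 'orientation': [0.418, 3.114, 0.0], 'ft_force': [-0.144, 0.016, 0.815], 'moment': [-0.019, 0.042, 0.001], 'grasp_force': 0.0, 'width': 87.945}
```

```bash
python3 - <<'E'
import cv2,numpy as np
a=cv2.imread("pics/top0.png")[190:350,200:400];b=cv2.imread("pics/side0.png")[200:360,250:450]
cv2.imwrite("pics/c0.png",cv2.resize(a,(750,600),interpolation=2))
cv2.imwrite("pics/c1.png",cv2.resize(b,(750,600),interpolation=2))
E
```

```text
(no output)
```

View pics/c0.png

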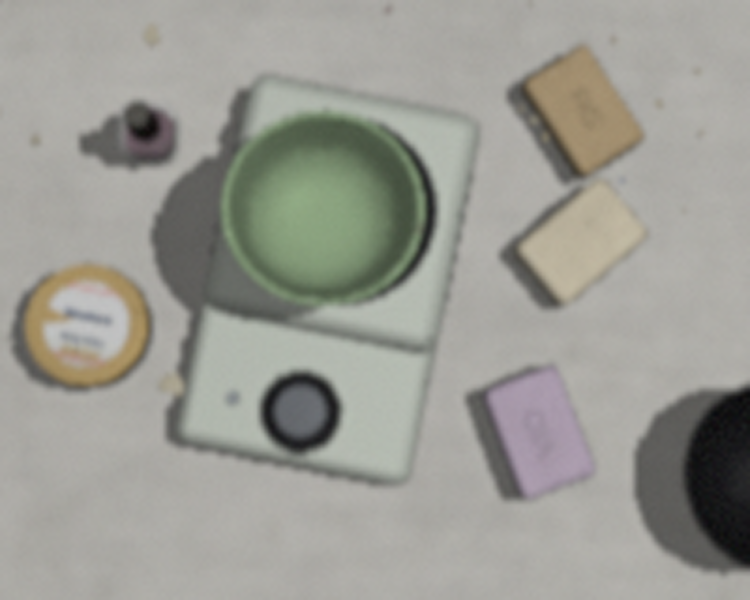

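View pics/c1.png

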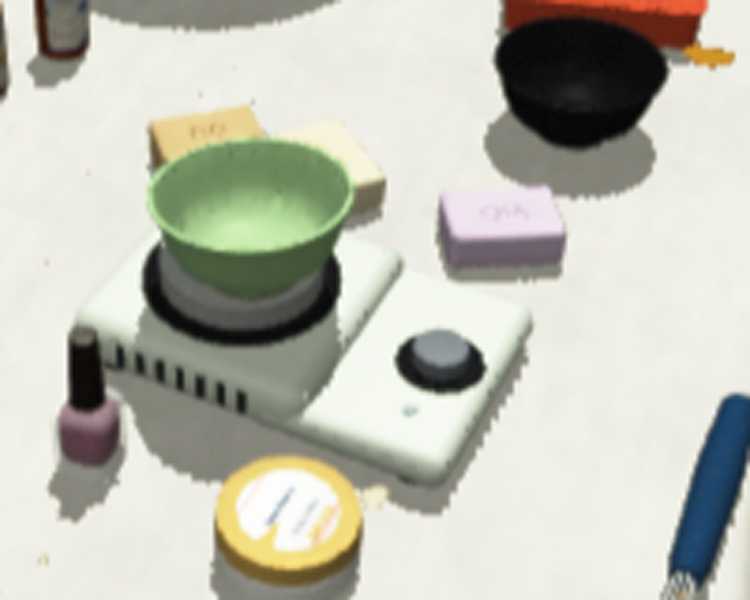

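```bash
python3 - <<'E'
from h import *
from scipy.optimize import least_squares
t=snap("top");s=snap("side")
C=lambda x,y:(200+x/3.75,190+y/3.75)
D=lambda x,y:(250+x/3.75,200+y/3.75)
b=at(t,*C(300,411),37)[:2];b2=at(s,*D(441,349),37)[:2];print("button",b,b2)
f1,f2=at(t,*C(180,440),22)[:2],at(t,*C(410,483),22)[:2]
k1,k2=at(t,*C(255,73),32)[:2],at(t,*C(483,122),32)[:2]
m=(k1+k2)/2-(f1+f2)/2;print("axis",m,np.linalg.norm(m),np.degrees(np.arctan2(m[1],m[0])),f2-f1,k2-k1)
e=[(at(t,*C(*p),z)[:2]) for p,z in(((180,425),22),((238,105),32),((412,470),22),((478,130),32))]
for p,q in((e[0],e[1]),(e[2],e[3])):d=q-p;print("edge",np.degrees(np.arctan2(d[1],d[0])))
u=m/np.linalg.norm(m);print("seat",b+107*u,b2+107*u)
# ring in side
a=np.linspace(0,2*np.pi,180)
def ring(c,r,z,im):return np.array([proj(im,[c[0]+r*np.cos(x),c[1]+r*np.sin(x),z]) for x in a])
def res(p):
    g=ring(p[:2],p[2],36,s);return [g[:,0].min()-D(143,0)[0],g[:,0].max()-D(341,0)[0],g[:,1].max()-D(0,342)[1]]
r=least_squares(res,[*(b+107*u),48]);print("ring",r.x,r.cost)
# bowl rim fit: both cams, params x,y,z foot, tilt vec; outline of rim circle r49.5 at 48
T=cams.cut_out("top","bowl");S=cams.cut_out("side","bowl")
def cnt(M,near):
    M=min(M,key=lambda q:np.hypot(q["rect"][0]-near[0],q["rect"][1]-near[1]));
    cs=max(cv2.findContours(M["pixels"].astype(np.uint8),0,1)[0],key=len)[:,0,:].astype(float)
    return cs
ct=cnt(T,(286,246));cs=cnt(S,(318,259))
np.savez("cnt.npz",ct=ct,cs=cs)
prof=[(22.5,0),(30.5,10),(40.5,21),(45.5,34),(49.5,48)]
def sil(p,im):
    R=cv2.Rodrigues(np.array([p[3],p[4],0.]))[0];P=[]
    for rr,h in prof:
        for x in a:P.append(proj(im,R@[rr*np.cos(x),rr*np.sin(x),h]+p[:3]))
    return cv2.convexHull(np.array(P,np.float32))
def rs(p):
    return [cv2.pointPolygonTest(sil(p,im),(float(x),float(y)),True) for c,im in((ct,t),(cs,s)) for x,y in c]
for free in (1,0):
  r=least_squares(rs,[*(b+92*u),53,0,0],x_scale=[5,5,3,.1,.1],loss="soft_l1",diff_step=1e-3)
p=r.x;R=cv2.Rodrigues(np.array([p[3],p[4],0.]))[0]
print("bowl",p,"tilt",np.degrees(np.hypot(p[3],p[4])),"up",R[:,2],"rimc",R@[0,0,48]+p[:3],"rms",np.sqrt(np.mean(np.square(rs(p)))))
rel=p[:2]-(b+107*u);print("rel along/lat",rel@u,rel@[-u[1],u[0]])
for n in("soap_a","salve_pot","small_bottle"):print(n,[(round(q["p"],2),at(t,*q["rect"][:2],20)[:2].round().tolist()) for q in cams.boxes_of("top",n)])
E
```

```text
Still running in the background as job /tmp/bash_jobs.1000/93b6dfde0f8f (pid 509). You'll get a notice when it ends.
```

```bash
kill -- -$(cat /tmp/bash_jobs.1000/93b6dfde0f8f/pid); cat /tmp/bash_jobs.1000/93b6dfde0f8f/stdout; ls cnt.npz
cat > fit.py <<'E'
from h import *
from scipy.optimize import least_squares
a=np.linspace(0,2*np.pi,72,endpoint=False)
prof=[(22.5,0),(30.5,10),(40.5,21),(45.5,34),(49.5,48)]
V=np.array([[r*np.cos(x),r*np.sin(x),h] for r,h in prof for x in a])
def PJ(im,P):
    R=np.array(im["rotation"]);R=cv2.Rodrigues(R)[0] if R.ndim==1 else R
    q=(P-im["xyz"])@R@np.array(im["camera_matrix"]).T;return q[:,:2]/q[:,2:]
def cnt(M,near):
    M=min(M,key=lambda q:np.hypot(q["rect"][0]-near[0],q["rect"][1]-near[1]))
    return max(cv2.findContours(M["pixels"].astype(np.uint8),0,1)[0],key=len)[:,0,:].astype(float)
def fit(t,s,ct,cs,x0):
    def rs(p):
        P=V@cv2.Rodrigues(np.array([p[3],p[4],0.]))[0].T+p[:3];o=[]
        for im,c in((t,ct),(s,cs)):
            h=cv2.convexHull(PJ(im,P).astype(np.float32))
            o+=[cv2.pointPolygonTest(h,(float(x),float(y)),True) for x,y in c]
        return np.array(o)-.5*0
    r=least_squares(rs,x0,x_scale=[5,5,3,.1,.1],loss="soft_l1",diff_step=1e-3,max_nfev=40)
    p=r.x;U=cv2.Rodrigues(np.array([p[3],p[4],0.]))[0][:,2]
    return p,U,np.sqrt(np.mean(rs(p)**2))
E
cat > b.py <<'E'
from fit import *
def bowl(b,u,x0=None):
    t=snap("top");T=cams.cut_out("top","bowl");s=snap("side");S=cams.cut_out("side","bowl")
    seat=b+107*u
    x0=x0 if x0 is not None else [*(seat-15*u),53,0.01,0.01]
    ct=cnt(T,proj(t,[*x0[:2],80]));cs=cnt(S,proj(s,[*x0[:2],80]))
    p,U,e=fit(t,s,ct,cs,x0);rel=p[:2]-seat;l=np.array([-u[1],u[0]])
    print("bowl",p.round(2),"tilt",np.degrees(np.arccos(U[2])).round(2),"tilt dir along/lat",(U[:2]@u).round(3),(U[:2]@l).round(3),"rel along/lat",(rel@u).round(1),(rel@l).round(1),"z",p[2].round(1),"rms",e.round(2))
E
timeout 60 python3 - <<'E'
from h import *
from b import bowl
from fit import PJ,least_squares
t=snap("top");s=snap("side")
C=lambda x,y:(200+x/3.75,190+y/3.75)
D=lambda x,y:(250+x/3.75,200+y/3.75)
b=at(t,*C(300,411),37)[:2];b2=at(s,*D(441,349),37)[:2];print("button",b,b2)
f1,f2=at(t,*C(180,440),22)[:2],at(t,*C(410,483),22)[:2]
k1,k2=at(t,*C(255,73),32)[:2],at(t,*C(483,122),32)[:2]
m=(k1+k2)/2-(f1+f2)/2;ang=lambda d:np.degrees(np.arctan2(d[1],d[0])).round(1)
print("axis",m,np.linalg.norm(m),ang(m),"perp",ang(f2-f1)+90,ang(k2-k1)+90)
e=[(at(t,*C(*p),z)[:2]) for p,z in(((180,425),22),((238,105),32),((412,470),22),((478,130),32))]
print("edges",ang(e[1]-e[0]),ang(e[3]-e[2]))
u=m/np.linalg.norm(m);print("seat",b+107*u,b2+107*u)
a=np.linspace(0,6.2832,180)
def res(p):
    g=PJ(s,np.c_[p[0]+p[2]*np.cos(a),p[1]+p[2]*np.sin(a),36+0*a]);return [g[:,0].min()-D(143,0)[0],g[:,0].max()-D(341,0)[0],g[:,1].max()-D(0,342)[1]]
print("ring",least_squares(res,[*(b+107*u),48]).x)
np.save("bu.npy",[b,u]);bowl(b,u)
for n in("soap_a","salve_pot","small_bottle"):print(n,[(round(q["p"],2),at(t,*q["rect"][:2],20)[:2].round().tolist()) for q in cams.boxes_of("top",n)])
E
```

```text
cnt.npz
button [454.79471268  68.01174401] [454.96813336  75.39121686]
axis [192.38675427 -32.40277707] 195.09639458260654 -9.6 perp -8.900000000000006 -10.400000000000006
edges -8.1 -9.3
seat [560.30861902  50.2405435 ] [560.4820397   57.62001635]
ring [560.97475503  51.84678976  49.20925443]
bowl [5.4932e+02 6.5810e+01 5.1000e+01 1.3000e-01 1.1000e-01] tilt 10.03 tilt dir along/lat 0.134 -0.111 rel along/lat -13.4 13.5 z 51.0 rms 0.67
soap_a [(0.94, [445.0, -58.0]), (0.6, [551.0, -76.0]), (0.56, [619.0, -76.0])]
salve_pot [(0.61, [491.0, 179.0]), (0.54, [616.0, -78.0])]
small_bottle [(0.6, [596.0, 152.0])]
```

Request:
move_arm --steps '[[[0,0,0],[0,0,0.92],1],[[0,0,0],[0,0,0.92],1],[[0,0,0],[0,0,0.92],1],[[0,0,0],[0,0,0.92],1],[[0,0,0],[0,0,0.92],1],[[0,0,0],[0,0,0.92],1],[[0,0,0],[0,0,0.92],1],[[0,0,0],[0,0,0.92],1],[[0,0,0],[0,0,0],1]]'

```text
schema error: expected a number
```

Request:
move_arm --steps '[[[0,0,0],0.92,1],[[0,0,0],0.92,1],[[0,0,0],0.92,1],[[0,0,0],0.92,1],[[0,0,0],0.92,1],[[0,0,0],0.92,1],[[0,0,0],0.92,1],[[0,0,0],0.92,1],[[0,0,0],0,1]]'

```text
t: 2.2
ee_pos: [164.8, 602.9, 222.7]
orientation: [-1.383, -2.821, -0.0]
ft_force: [-0.7, 0.2, 0.4]
width: 31.4
grasp_force: 0.0
```

```bash
cat > g.py <<'E'
import sys
from h import *
# g.py x y z : shift to target in tool units
o=ctrl.get_obs();R=cv2.Rodrigues(np.array(o["orientation"]))[0]
print("t",round(o["t"],2),"pos",np.round(o["ee_pos"],1),"F",np.round(o["ft_force"],2),"w",round(o["width"],1),"yaw x",np.degrees(np.arctan2(R[1,0],R[0,0])).round(1))
if len(sys.argv)>3: print("units",(R.T@(np.array(sys.argv[1:4],float)-o["ee_pos"])/25).round(2))
E
python3 g.py 550 64 220
```

```text
t 2.2 pos [164.8 602.9 222.7] F [-0.72  0.23  0.41] w 31.4 yaw x 127.7
units [-26.48  -1.01   0.11]
```

Request:
move_arm --steps '[[[-0.5,0,0],0,1],[[-1,0,0],0,1],[[-1,0,0],0,1],[[-1,0,0],0,1],[[-1,0,0],0,1],[[-1,0,0],0,1],[[-1,0,0],0,1],[[-1,0,0],0,1],[[-1,0,0],0,1],[[-1,0,0],0,1],[[-1,0,0],0,1],[[-1,0,0],0,1],[[-1,0,0],0,1],[[-1,0,0],0,1],[[-1,0,0],0,1],[[-1,0,0],0,1],[[-1,-0.25,0],0,1],[[-1,-0.25,0],0,1],[[-1,-0.25,0],0,1],[[-1,-0.25,0],0,1]]'

```text
t: 3.87
ee_pos: [444.7, 201.0, 222.7]
orientation: [1.376, 2.824, -0.0]
ft_force: [0.8, 0.1, -0.8]
width: 0.6
grasp_force: 0.0
```

Request:
move_arm --steps '[[[-1,0,0],0,1],[[-1,0,0],0,1],[[-1,0,0],0,1],[[-1,0,0],0,1],[[-1,0,0],0,1],[[-1,0,0],0,1],[[-0.7,0,0],0,1],[[-0.3,0,0.1],0,1],[[0,0,0],0,1],[[0,0,0],0,1]]'

```text
t: 4.7
ee_pos: [551.3, 64.7, 219.8]
orientation: [-1.379, -2.822, 0.001]
ft_force: [-0.0, -0.9, 0.2]
width: 0.3
grasp_force: 0.0
```

```bash
python3 g.py 550 64 150; python3 - <<'E'
from h import *
im=snap("side");o=ctrl.get_obs();print("tcp px",proj(im,o["ee_pos"]))
cv2.imwrite("pics/s2.png",cv2.resize(im["image"][130:330,200:450,::-1],(750,600),interpolation=2))
t=snap("top");print(proj(t,o["ee_pos"]));cv2.imwrite("pics/t2.png",t["image"][:,:,::-1])
E
```

```text
t 4.7 pos [551.3  64.7 219.8] F [-0.04 -0.91  0.17] w 0.3 yaw x 127.9
units [ 0.01 -0.05  2.79]
tcp px [318.2440524  192.01154512]
[280.60297471 237.11964022]
```

View pics/s2.png

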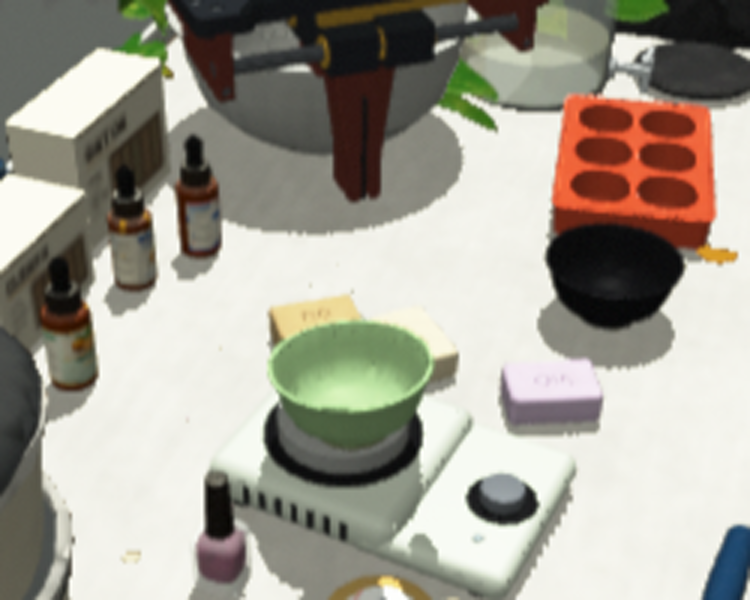

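Request:
move_arm --steps '[[[0,0,0.5],0,1],[[0,0,0.8],0,1],[[0,0,0.8],0,1],[[0,0,0.8],0,1],[[0,0,0.8],0,1],[[0,0,0.8],0,1],[[0,0,0.6],0,1],[[0,0,0.4],0,1],[[0,0,0.2],0,1],[[0,0,0.15],0,1],[[0,0,0],0,1]]'

```text
t: 5.72
ee_pos: [552.0, 65.2, 73.8]
orientation: [-1.378, -2.823, 0.0]
ft_force: [-0.3, -0.4, 0.5]
width: 0.3
grasp_force: 0.0
```

```bash
python3 g.py 550 64 73; cat > s.py <<'E'
import sys
from h import *
im=snap("side");t=snap("top");o=ctrl.get_obs();print("tcp",proj(im,o["ee_pos"]),proj(t,o["ee_pos"]))
a=cv2.resize(im["image"][210:310,270:380,::-1],(440,400),interpolation=2)
c=cv2.resize(t["image"][200:300,235:325,::-1],(360,400),interpolation=2)
cv2.imwrite("pics/"+sys.argv[1],np.hstack([a,c]))
E
python3 s.py p3.png
```

```text
t 5.72 pos [552.   65.2  73.8] F [-0.27 -0.38  0.53] w 0.3 yaw x 128.0
units [ 0.01 -0.09  0.03]
tcp [316.8261845  262.24398542] [282.88079263 247.18660961]
```

View pics/p3.png

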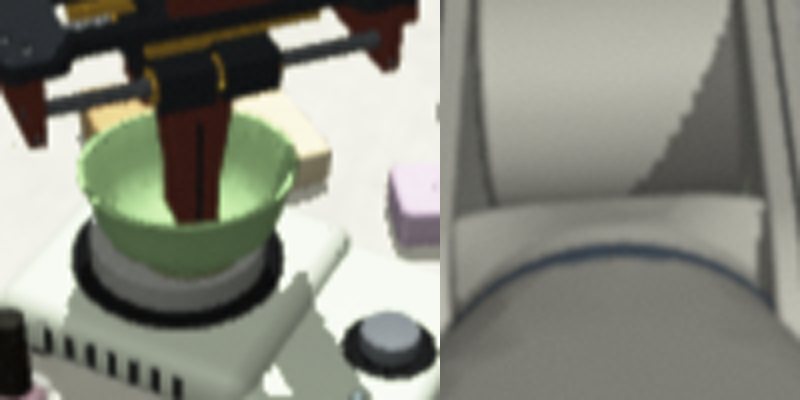

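Request:
move_arm --steps '[[[-0.2,0,0],0,1],[[-0.2,0,0],0,1],[[-0.2,0,0],0,1],[[-0.1,0,0],0,1],[[-0.05,0,0],0,1],[[0,0,0],0,1]]'

```text
t: 6.32
ee_pos: [563.9, 49.6, 74.0]
orientation: [1.38, 2.822, 0.0]
ft_force: [-1.3, 0.4, -0.9]
width: 0.5
grasp_force: 0.0
```

```bash
cat > m.py <<'E'
from fit import *
im=snap("side");hsv=cv2.cvtColor(im["image"],cv2.COLOR_RGB2HSV)
m=cv2.inRange(hsv,(35,50,30),(85,255,255));m[:,:260]=0;m[:,400:]=0;m[:205]=0
n,l,st,_=cv2.connectedComponentsWithStats(m);k=1+st[1:,4].argmax()
x,y,w,h,_=st[k];B=np.array([x,x+w-1,y+h-1])
ys,xs=np.where(l==k)
B=np.r_[B,np.median(ys[xs<=x+1]),np.median(ys[xs>=x+w-2])]
def ext(p):
    P=V@cv2.Rodrigues(np.array([p[3],p[4],0.]))[0].T+p[:3];q=PJ(im,P)
    return np.array([q[:,0].min(),q[:,0].max(),q[:,1].max(),q[q[:,0].argmin(),1],q[q[:,0].argmax(),1]])
print("meas L R bottom yL yR",B.round(1)," initial",ext([549.3,65.8,51,.13,.11]).round(1)," goal",ext([560.5,51.5,50,0,0]).round(1), "goal+5mm",ext([563.6,47.6,50,0,0]).round(1))
E
python3 m.py;python3 g.py 577 29 73
```

```text
meas L R bottom yL yR [289. 344. 279. 252. 251.]  initial [288.8 344.9 279.6 251.8 249. ]  goal [287.2 342.8 275.3 247.3 247.5] goal+5mm [286.3 341.6 273.6 245.7 245.9]
t 6.37 pos [563.7  49.8  73.9] F [ 0.99  0.61 -0.25] w 0.3 yaw x 127.9
units [-0.98 -0.09  0.04]
```

Request:
move_arm --steps '[[[-0.1,0,0],0,1],[[-0.1,0,0],0,1],[[-0.1,0,0],0,1],[[-0.08,0,0],0,1],[[-0.08,0,0],0,1],[[-0.06,0,0],0,1],[[-0.06,0,0],0,1],[[-0.06,0,0],0,1],[[0,0,0],0,1]]'

```text
t: 7.12
ee_pos: [573.7, 37.3, 74.0]
orientation: [1.379, 2.822, 0.0]
ft_force: [-0.7, 1.1, 1.1]
width: 0.6
grasp_force: 0.5
```

```bash
python3 m.py;python3 g.py 577 29 73
```

```text
meas L R bottom yL yR [288. 342. 276. 250. 249.]  initial [288.8 344.9 279.6 251.8 249. ]  goal [287.2 342.8 275.3 247.3 247.5] goal+5mm [286.3 341.6 273.6 245.7 245.9]
t 7.17 pos [573.6  37.4  74. ] F [-0.35  0.13  1.41] w 0.5 yaw x 127.9
units [-0.35 -0.1   0.04]
```

Request:
move_arm --steps '[[[-0.05,0,0],0,1],[[-0.05,0,0],0,1],[[-0.04,0,0],0,1],[[0,0,0],0,1]]'

```text
t: 7.5
ee_pos: [575.8, 34.5, 73.9]
orientation: [1.379, 2.822, 0.0]
ft_force: [-0.2, 0.8, 1.1]
width: 0.5
grasp_force: 0.5
```

```bash
python3 m.py;python3 g.py 577 29 73; python3 s.py p4.png
```

```text
meas L R bottom yL yR [287. 341. 275. 249. 248.]  initial [288.8 344.9 279.6 251.8 249. ]  goal [287.2 342.8 275.3 247.3 247.5] goal+5mm [286.3 341.6 273.6 245.7 245.9]
t 7.55 pos [575.7  34.6  73.9] F [0.14 0.82 0.63] w 0.7 yaw x 127.9
units [-0.21 -0.1   0.04]
tcp [309.86216405 250.1327746 ] [299.32672707 235.69562209]
```

View pics/p4.png

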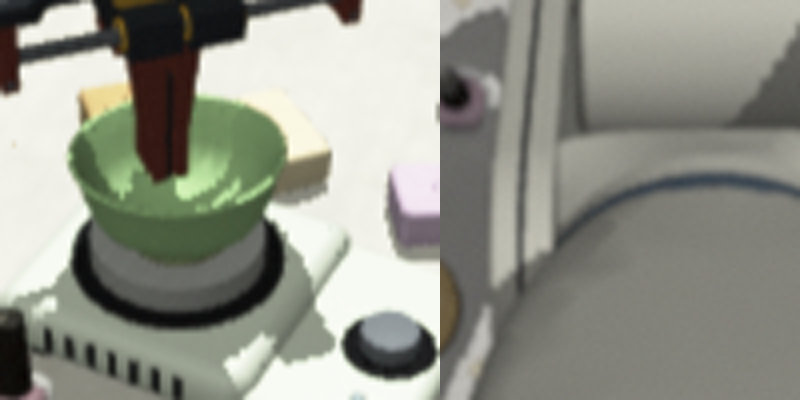

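Request:
move_arm --steps '[[[0.2,0,0],0,1],[[0.4,0,0],0,1],[[0.2,0,-0.2],0,1],[[0,0,-0.8],0,1],[[0,0,-1],0,1],[[0,0,-1],0,1],[[0,0,-1],0,1],[[1,0,0],0,1],[[1,0,0],0,1],[[1,0,0],0,1],[[1,0,0],0,1],[[1,0,0],0,1],[[1,0,0],0,1],[[1,0,0],0,1],[[1,0,0],0,1],[[1,0,0],0,1],[[0,0,0],0,1]]'

```text
t: 9.07
ee_pos: [422.2, 230.3, 174.1]
orientation: [-1.374, -2.824, 0.0]
ft_force: [-0.5, -0.5, -0.4]
width: 0.6
grasp_force: 0.0
```

```bash
python3 m.py; python3 g.py; python3 s.py p5.png; timeout 60 python3 - <<'E'
import numpy as np
from b import bowl
u=np.array([np.cos(np.radians(-9.2)),np.sin(np.radians(-9.2))])
bowl(np.array([560.5,51.5])-107*u,u)
E
```

```text
meas L R bottom yL yR [288.  321.  277.  250.  274.5]  initial [288.8 344.9 279.6 251.8 249. ]  goal [287.2 342.8 275.3 247.3 247.5] goal+5mm [286.3 341.6 273.6 245.7 245.9]
t 9.12 pos [423.5 229.3 174.2] F [ 0.7  -0.84  0.28] w 0.3 yaw x 128.1
tcp [372.73532928 297.99695685] [180.77136017 312.65318819]
bowl [5.4765e+02 5.6220e+01 5.0670e+01 3.0000e-02 2.2000e-01] tilt 12.67 tilt dir along/lat 0.219 0.002 rel along/lat -13.4 2.6 z 50.7 rms 4.53
```

View pics/p5.png

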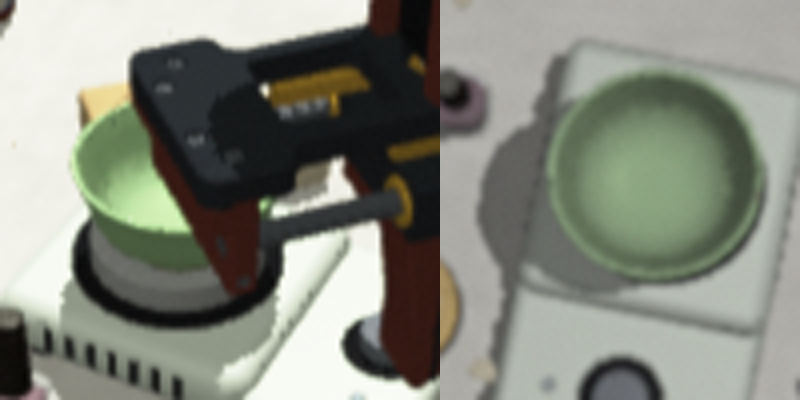

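Request:
move_arm --steps '[[[0,-1,0],0,1],[[0,-1,0],0,1],[[0,-1,-0.5],0,1],[[0,-1,-0.5],0,1],[[0,0,0],0,1]]'

```text
t: 9.83
ee_pos: [343.4, 164.1, 199.7]
orientation: [-1.381, -2.821, 0.002]
ft_force: [-0.3, -0.1, 0.3]
width: 0.6
grasp_force: 0.0
```

```bash
python3 m.py; python3 g.py; timeout 60 python3 - <<'E'
import numpy as np
from b import bowl
u=np.array([np.cos(np.radians(-9.2)),np.sin(np.radians(-9.2))])
bowl(np.array([560.5,51.5])-107*u,u)
E
```

```text
meas L R bottom yL yR [288.  342.  277.  250.  251.5]  initial [288.8 344.9 279.6 251.8 249. ]  goal [287.2 342.8 275.3 247.3 247.5] goal+5mm [286.3 341.6 273.6 245.7 245.9]
t 9.88 pos [345.6 165.3 199.6] F [ 0.02 -0.59  0.07] w 0.4 yaw x 127.8
bowl [5.5799e+02 5.5600e+01 4.7430e+01 2.0000e-02 2.0000e-02] tilt 1.74 tilt dir along/lat 0.022 -0.021 rel along/lat -3.1 3.6 z 47.4 rms 0.66
```

```bash
timeout 100 python3 - <<'E'
from fit import *
t=snap("top");T=cams.cut_out("top","bowl");bt=[cams.boxes_of("top",n) for n in("power_top","power")];s=snap("side");S=cams.cut_out("side","bowl");bs=[cams.boxes_of("side",n) for n in("power_top","power")]
ct=cnt(T,proj(t,[558,55,80]));cs=cnt(S,proj(s,[558,55,80]))
for nm,use in(("top",[(t,ct)]),("side",[(s,cs)]),("both",[(t,ct),(s,cs)])):
    def rs(p):
        o=[]
        for im,c in use:
            h=cv2.convexHull(PJ(im,V+[p[0],p[1],50]).astype(np.float32));o+=[cv2.pointPolygonTest(h,(float(x),float(y)),True) for x,y in c]
        return np.array(o)
    r=least_squares(rs,[558,55],x_scale=5,loss="soft_l1",diff_step=1e-3);print(nm,r.x.round(1),np.sqrt(np.mean(rs(r.x)**2)).round(2))
for im,B in((t,bt),(s,bs)):
    for b in B:
        if b:print("btn",np.round(b[0]["rect"],1),at(im,*b[0]["rect"][:2],35)[:2].round(1))
cv2.imwrite("pics/p6.png",np.hstack([cv2.resize(im["image"][y:y+120,x:x+80,::-1],(400,600),interpolation=2) for im,x,y in((t,245,215),(s,276,210))]))
E
```

```text
top [557.2  54.4] 0.48
side [558.8  59.1] 0.69
both [557.9  55.7] 1.01
btn [278.8 300.2  14.5  17. ] [453.6  70.4]
btn [280.4 297.6  10.9  13.9] [458.7  67.4]
btn [316.6 255.9  57.8  42.5] [573.1   0.6]
btn [367.9 295.4  16.7  13.5] [453.5  79. ]
```

View pics/p6.png

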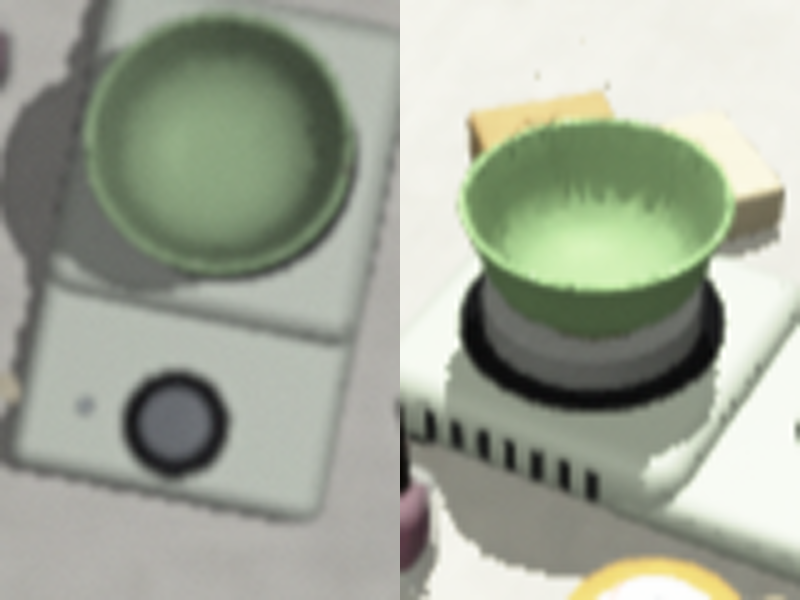

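```bash
python3 - <<'E'
from h import *
t=snap("top")
C=lambda x,y,z:at(t,245+x/5,215+y/5,z)[:2]
for A in(-8.5,-9.2,-10):
    u=np.array([np.cos(np.radians(A)),np.sin(np.radians(A))]);l=np.array([-u[1],u[0]])
    L=[C(48,285,20)@l,C(15,460,18)@l];R=[C(398,50,25)@l,C(350,325,25)@l,C(322,505,18)@l]
    b=C(175,425,33)@l;w=np.array([557.2,54.4])@l
    print(A,"L",np.round(L,1),"R",np.round(R,1),"mid",np.round((np.mean(L)+np.mean(R[1:]))/2,1),"btn",b.round(1),"bowl",w.round(1),"along bowl-btn",(np.array([557.2,54.4])-C(175,425,33))@u)
E
```

```text
-8.5 L [194.4 194.2] R [74.5 74.1 72.4] mid 133.8 btn 134.5 bowl 136.2 along bowl-btn 103.96977441313078
-9.2 L [200.3 199.3] R [81.8 80.1 77.5] mid 139.3 btn 139.8 bowl 142.8 along bowl-btn 103.9414939422955
-10 L [207. 205.] R [90.2 86.9 83.3] mid 145.6 btn 145.9 bowl 150.3 along bowl-btn 103.89017655891136
```

```bash
python3 g.py 561 51 150;python3 g.py 561 51 74
```

```text
t 10.53 pos [346.2 166.6 198.8] F [-0.54  0.11 -0.43] w 0.4 yaw x 127.9
units [-8.93  3.94  1.95]
t 10.53 pos [346.2 166.6 198.8] F [-0.54  0.11 -0.43] w 0.4 yaw x 127.9
units [-8.93  3.94  4.99]
```

Request:
move_arm --steps '[[[-0.5,0.3,0],0,1],[[-1,0.44,0],0,1],[[-1,0.45,0],0,1],[[-1,0.45,0],0,1],[[-1,0.45,0],0,1],[[-1,0.45,0],0,1],[[-1,0.45,0.2],0,1],[[-1,0.45,0.25],0,1],[[-0.8,0.3,0.25],0,1],[[-0.4,0.15,0.2],0,1],[[-0.23,0.05,0.1],0,1],[[0,0,0],0,1],[[0,0,0],0,1]]'

```text
t: 11.62
ee_pos: [560.1, 51.2, 173.7]
orientation: [-1.379, -2.821, 0.001]
ft_force: [-0.7, -0.5, 0.2]
width: 0.5
grasp_force: 0.0
```

```bash
python3 g.py 561 51 74
```

```text
t 11.62 pos [560.1  51.2 173.7] F [-0.72 -0.47  0.15] w 0.5 yaw x 127.9
units [-0.03  0.03  3.99]
```

Request:
move_arm --steps '[[[0,0,0.5],0,1],[[0,0,0.8],0,1],[[0,0,0.8],0,1],[[0,0,0.8],0,1],[[0,0,0.6],0,1],[[0,0,0.3],0,1],[[0,0,0.2],0,1],[[0,0,0],0,1],[[-0.15,0,0],0,1],[[-0.15,0,0],0,1],[[-0.15,0,0],0,1],[[-0.15,0,0],0,1],[[-0.1,0,0],0,1],[[-0.06,0,0],0,1],[[-0.06,0,0],0,1],[[-0.06,0,0],0,1],[[-0.06,0,0],0,1],[[-0.06,0,0],0,1],[[0,0,0],0,1]]'

```text
t: 13.2
ee_pos: [576.5, 31.0, 73.9]
orientation: [1.379, 2.823, -0.0]
ft_force: [-0.5, 0.9, 0.8]
width: 0.4
grasp_force: 0.5
```

```bash
python3 m.py; python3 g.py 577 30.5 74
```

```text
meas L R bottom yL yR [287. 341. 274. 248. 248.]  initial [288.8 344.9 279.6 251.8 249. ]  goal [287.2 342.8 275.3 247.3 247.5] goal+5mm [286.3 341.6 273.6 245.7 245.9]
t 13.25 pos [576.5  31.1  73.9] F [-0.2   0.97  0.95] w 0.6 yaw x 127.9
units [-0.03  0.   -0.  ]
```

Request:
move_arm --steps '[[[0.1,0,0],0,1],[[0.2,0,0],0,1],[[0.4,0,0],0,1],[[0.3,0,-0.2],0,1],[[0,0,-0.8],0,1],[[0,0,-1],0,1],[[0,0,-1],0,1],[[0,0,-1],0,1],[[1,-0.44,0],0,1],[[1,-0.44,0],0,1],[[1,-0.44,0],0,1],[[1,-0.44,0],0,1],[[1,-0.44,0],0,1],[[1,-0.44,0],0,1],[[1,-0.44,0],0,1],[[1,-0.44,0],0,1],[[1,-0.44,0],0,1],[[0,0,0],0,1]]'

```text
t: 14.75
ee_pos: [339.8, 168.3, 173.7]
orientation: [-1.375, -2.822, 0.003]
ft_force: [-1.0, 0.1, -0.4]
width: 0.6
grasp_force: 0.0
```

```bash
python3 m.py; python3 g.py; cat > f0.py <<'E'
from fit import *
t=snap("top");T=cams.cut_out("top","bowl");s=snap("side");S=cams.cut_out("side","bowl")
ct=cnt(T,proj(t,[558,55,80]));cs=cnt(S,proj(s,[558,55,80]))
for nm,use in(("top",[(t,ct)]),("side",[(s,cs)]),("both",[(t,ct),(s,cs)])):
    def rs(p):
        o=[]
        for im,c in use:
            h=cv2.convexHull(PJ(im,V+[p[0],p[1],50]).astype(np.float32));o+=[cv2.pointPolygonTest(h,(float(x),float(y)),True) for x,y in c]
        return np.array(o)
    r=least_squares(rs,[558,55],x_scale=5,loss="soft_l1",diff_step=1e-3);print(nm,r.x.round(1),np.sqrt(np.mean(rs(r.x)**2)).round(2))
p,U,e=fit(t,s,ct,cs,[558,55,50,.01,.01]);print(p.round(2),U.round(3),e)
cv2.imwrite("pics/p7.png",np.hstack([cv2.resize(im["image"][y:y+120,x:x+80,::-1],(400,600),interpolation=2) for im,x,y in((t,245,215),(s,276,210))]))
E
timeout 60 python3 f0.py
```

```text
meas L R bottom yL yR [288. 342. 275. 249. 249.]  initial [288.8 344.9 279.6 251.8 249. ]  goal [287.2 342.8 275.3 247.3 247.5] goal+5mm [286.3 341.6 273.6 245.7 245.9]
t 14.8 pos [342.1 168.2 174.1] F [ 0.04 -0.3   0.21] w 0.6 yaw x 128.1
top [560.1  48.8] 0.56
side [561.5  53.6] 0.74
both [560.9  50.2] 1.03
[5.6144e+02 5.0830e+01 4.6940e+01 4.0000e-02 0.0000e+00] [ 0.002 -0.041  0.999] 0.6501481105349068
```

View pics/p7.png

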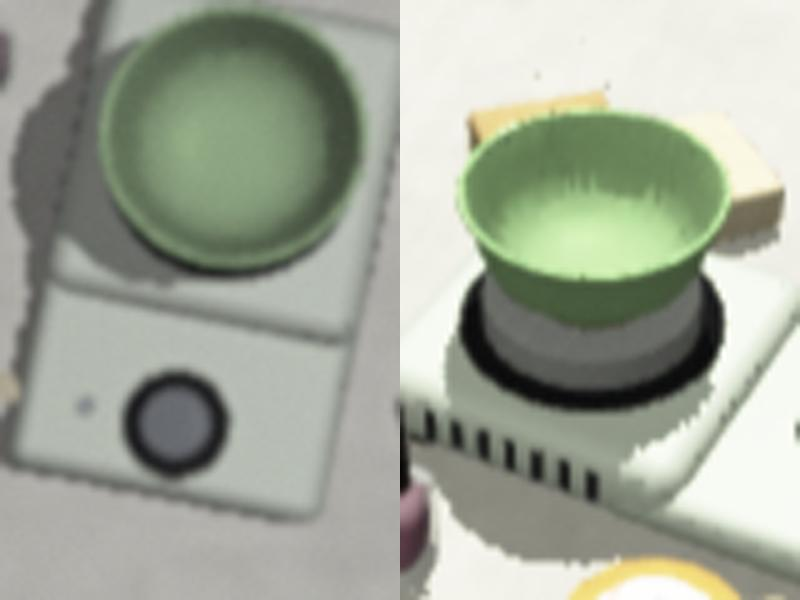

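```bash
cat > f1.py <<'E'
from fit import *
t=snap("top");T=cams.cut_out("top","bowl");s=snap("side");S=cams.cut_out("side","bowl")
now=(cnt(T,proj(t,[558,55,80])),cnt(S,proj(s,[558,55,80])));d=np.load("cnt.npz")
off=lambda p:p
print("btn side px from top pos",proj(s,[454.8,68,37]),"seen",367.6,293)
for nm,(ct,cs),z in(("init",(d["ct"],d["cs"]),52.5),("now",now,50)):
    for mode in("tilt","level"):
        def rs(p):
            a=p[2:4] if mode=="tilt" else [0,0]
            P=V@cv2.Rodrigues(np.array([*a,0.]))[0].T+[p[0],p[1],z];o=[]
            for im,c,sh in((t,ct,[0,0]),(s,cs,p[4:6])):
                h=cv2.convexHull((PJ(im,P)+sh).astype(np.float32));o+=[cv2.pointPolygonTest(h,(float(x),float(y)),True) for x,y in c]
            return np.array(o)
        r=least_squares(rs,[556,55,.02,.02,0.1,.1],x_scale=[5,5,.1,.1,2,2],loss="soft_l1",diff_step=[1e-3]*2+[.02]*4)
        p=r.x;print(nm,mode,p.round(3),"deg",np.degrees(np.hypot(*p[2:4])).round(1),np.sqrt(np.mean(rs(p)**2)).round(3))
E
timeout 90 python3 f1.py
```

```text
btn side px from top pos [368.58656313 290.35792797] seen 367.6 293
init tilt [ 5.47441e+02  6.50860e+01  1.26000e-01  1.31000e-01 -1.23700e+00
  6.61000e-01] deg 10.4 0.52
init level [ 5.53346e+02  5.93190e+01 -6.70000e-02 -9.30000e-02 -8.39000e-01
  2.72000e+00] deg 6.6 1.041
now tilt [ 5.55791e+02  5.32090e+01  8.60000e-02  9.60000e-02 -1.55100e+00
 -2.80000e-02] deg 7.4 0.614
now level [ 5.60143e+02  4.91250e+01  5.60000e-02 -2.66000e-01 -1.35800e+00
  1.49900e+00] deg 15.6 0.821
```

```bash
timeout 60 python3 - <<'E'
from fit import *
s=snap("side");G=s["image"][:,:,1].astype(float)
I=cv2.imread("pics/side0.png")[:,:,1].astype(float)
a=np.linspace(0,6.2832,360)
d=np.array([.616,-.788])
for nm,p,tl in(("init7",(550.8,64.1,52.7),7),("now0",(560.3,50.5,50),0),("now3.8",(558.5,52.5,51.5),3.8),("now-3.8",(560,50,51.5),-3.8)):
    ax=np.array([-d[1],d[0]])*np.radians(tl)
    for r in(49.5,):
        P=np.c_[r*np.cos(a),r*np.sin(a),48+0*a]@cv2.Rodrigues(np.array([*ax,0.]))[0].T+p
        q=PJ(s,P);e=cv2.fitEllipse(q.astype(np.float32));print(nm,"extent",np.ptp(q,axis=0).round(2),"aspect",(np.ptp(q[:,1])/np.ptp(q[:,0])).round(3),"ell",np.round(e[1],1),"ang",round(e[2],1),"rows",q[:,1].min().round(1),q[:,1].max().round(1))
c=315
print("init",I[228:285,c-1:c+2].mean(1).round().astype(int).tolist())
print("now",G[228:285,c-1:c+2].mean(1).round().astype(int).tolist())
# stack
m=lambda X:cv2.resize(X[222:290,280:350],(400,390),interpolation=cv2.INTER_CUBIC)
A=cv2.imread("pics/side0.png");B=s["image"][:,:,::-1]
cv2.imwrite("pics/p8.png",np.hstack([m(A),m(B)]))
E
```

```text
init7 extent [56.18 29.26] aspect 0.521 ell [29.2 56.2] ang 87.6 rows 235.0 264.3
now0 extent [55.53 33.84] aspect 0.609 ell [33.8 55.5] ang 90.3 rows 230.3 264.1
now3.8 extent [55.55 30.98] aspect 0.558 ell [31.  55.6] ang 88.7 rows 230.9 261.8
now-3.8 extent [55.7  36.68] aspect 0.659 ell [36.6 55.7] ang 92.2 rows 229.1 265.8
init [218, 210, 212, 211, 211, 211, 211, 213, 218, 205, 156, 145, 143, 141, 139, 136, 134, 136, 138, 141, 145, 152, 161, 171, 181, 191, 197, 204, 210, 218, 228, 235, 238, 239, 239, 238, 236, 232, 211, 150, 94, 88, 89, 90, 90, 90, 89, 87, 85, 81, 80, 82, 92, 100, 94, 85, 83]
now [225, 216, 212, 212, 199, 145, 133, 132, 130, 129, 128, 128, 129, 129, 130, 132, 137, 144, 150, 161, 180, 197, 204, 211, 219, 229, 234, 237, 240, 242, 242, 241, 240, 240, 240, 240, 238, 211, 118, 90, 89, 89, 90, 90, 89, 88, 81, 83, 97, 106, 107, 108, 108, 107, 99, 88, 87]
```

View pics/p8.png

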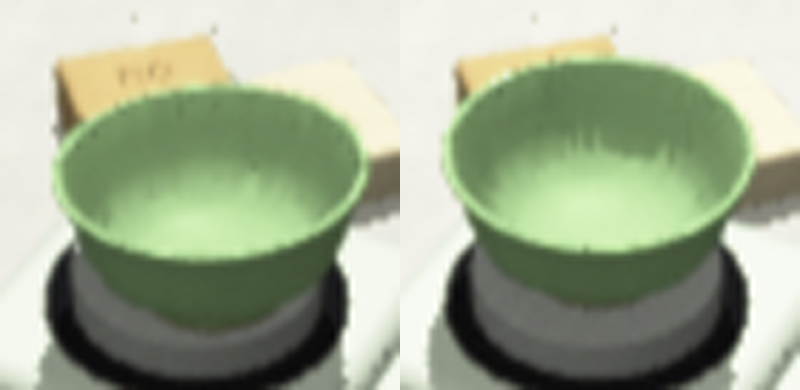

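Request:
move_arm --steps '[[[0,0,0],-0.95,1],[[0,0,0],-0.95,1],[[0,0,0],-0.95,1],[[0,0,0],-0.95,1],[[0,0,0],-0.95,1],[[0,0,0],-0.95,1],[[0,0,0],-0.95,1],[[0,0,0],-0.95,1],[[0,0,0],-0.95,1],[[0,0,0],0,1]]'

```text
t: 16.08
ee_pos: [344.9, 167.4, 173.8]
orientation: [-0.252, -3.131, 0.0]
ft_force: [0.3, -0.1, -0.4]
width: 0.7
grasp_force: 0.0
```

```bash
python3 g.py 454.5 68.5 60
```

```text
t 16.08 pos [344.9 167.4 173.8] F [ 0.28 -0.06 -0.39] w 0.7 yaw x 170.8
units [-4.96 -3.2   4.55]
```

Request:
move_arm --steps '[[[-0.8,-0.5,0],0,1],[[-1,-0.65,0],0,1],[[-1,-0.65,0],0,1],[[-1,-0.65,0.3],0,1],[[-0.8,-0.5,0.6],0,1],[[-0.36,-0.25,0.8],0,1],[[0,0,0.8],0,1],[[0,0,0.8],0,1],[[0,0,0.7],0,1],[[0,0,0.4],0,1],[[0,0,0.15],0,1],[[0,0,0],0,1],[[0,0,0],0,1]]'

```text
t: 17.17
ee_pos: [454.5, 68.6, 60.6]
orientation: [0.257, 3.131, 0.0]
ft_force: [0.3, 0.3, 1.1]
width: 0.5
grasp_force: 0.0
```

```bash
python3 g.py 454.5 68.5 33; python3 m.py
```

```text
t 17.17 pos [454.5  68.6  60.6] F [0.32 0.3  1.12] w 0.5 yaw x 170.6
units [-0.  -0.   1.1]
meas L R bottom yL yR [288.  339.  274.  248.5 241.5]  initial [288.8 344.9 279.6 251.8 249. ]  goal [287.2 342.8 275.3 247.3 247.5] goal+5mm [286.3 341.6 273.6 245.7 245.9]
```

Request:
move_arm --steps '[[[0,0,0.4],0,1],[[0,0,0.4],0,1],[[0,0,0.12],0,1],[[0,0,0.08],0,1],[[0,0,0.08],0,1],[[0,0,0.04],0,1],[[0,0,0],0,1]]'

```text
t: 17.8
ee_pos: [454.0, 68.6, 32.1]
orientation: [-0.256, -3.131, 0.0]
ft_force: [-0.2, 0.2, 5.1]
width: 0.4
grasp_force: 2.3
```

Request:
move_arm --steps '[[[0,0,0.04],0,1],[[0,0,0.04],0,1],[[0,0,0],0,1],[[0,0,0],0,1]]'

```text
t: 18.13
ee_pos: [454.1, 68.5, 31.5]
orientation: [0.256, 3.131, 0.0]
ft_force: [-5.4, 0.2, 23.2]
width: 0.6
grasp_force: 11.3
```

Bottomed out (the force jumps to 23 N at 31.5 mm). Release and check.

Request:
move_arm --steps '[[[0,0,-0.2],0,1],[[0,0,-0.4],0,1],[[0,0,-0.8],0,1],[[0,0,-1],0,1],[[0,0,-1],0,1],[[0,0,-1],0,1],[[1,0,-1],0,1],[[1,0,0],0,1],[[1,0,0],0,1],[[0.5,0,0],0,1],[[0,0,0],0,1],[[0,0,0],0,1]]'

```text
t: 19.13
ee_pos: [368.3, 82.9, 165.5]
orientation: [0.254, 3.13, 0.0]
ft_force: [0.6, -0.2, -0.5]
width: 0.5
grasp_force: 0.0
```

```bash
python3 g.py; timeout 60 python3 f0.py; python3 - <<'E'
from h import *
s=snap("side");G=s["image"][:,:,1].astype(float)
print(G[228:270,314:317].mean(1).round().astype(int).tolist())
E
```

```text
t 19.13 pos [368.3  82.9 165.5] F [ 0.61 -0.19 -0.48] w 0.5 yaw x 170.7
top [560.4  49.1] 0.42
side [561.1  54. ] 0.8
both [560.8  50.3] 1.0
[ 5.6205e+02  5.1160e+01  4.6870e+01  4.0000e-02 -1.0000e-02] [-0.014 -0.043  0.999] 0.5900334683167567
[225, 217, 212, 212, 199, 145, 134, 132, 130, 130, 127, 128, 128, 130, 129, 132, 137, 144, 151, 160, 180, 198, 205, 211, 220, 229, 234, 237, 240, 242, 242, 241, 240, 240, 240, 240, 238, 211, 118, 89, 89, 89]
```

View pics/p7.png

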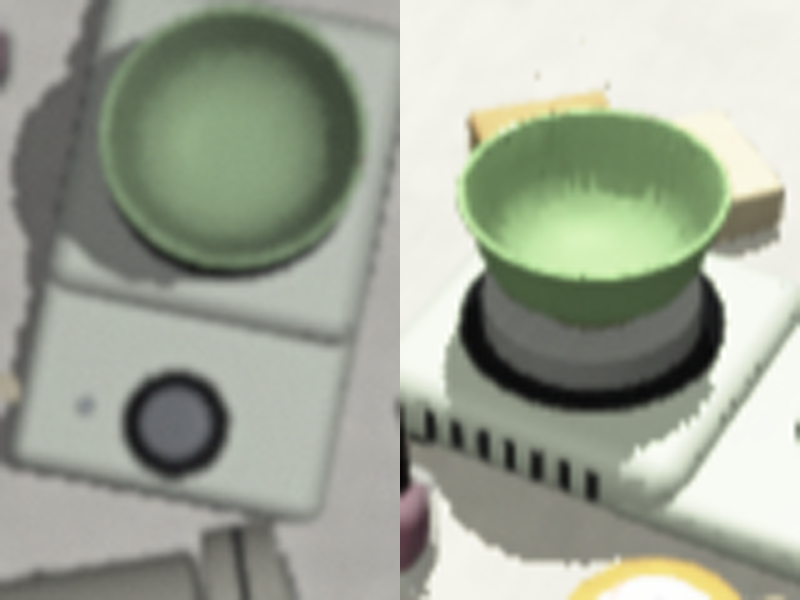

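The bowl (top crop 232,138) stands level and unchanged, the button (175,425) is back up, and the arm is clear of everything.

```bash
python3 -c "
from workcell import ctrl
print(ctrl.close_job())"
```

```text
the job is handed in; nothing more can be done
None
```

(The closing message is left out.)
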